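Find the perished machine foot with a sprung pin tester

ROBOT

A 6-joint arm with a two-finger parallel gripper is mounted at the origin on the work surface. World frame = base frame: x ahead of the robot, y to its left, z up, the work surface at z = 0. Lengths are in mm, angles in rad, forces in N, time in s.
With the tool pointing down it reaches from about 350 to 925 mm from the base axis. Payload 6.4 kg.
Tool frame: the origin (TCP) lies on the centre line of the jaws, within the pads' length; the fingertips stand tcp_to_tips ahead of it and the grasp point (between the pads) lies 11 mm behind it (tcp_to_tips is the distance from the TCP to the fingertips, in mm); z points along the fingers, y is the line along which they close (so a half turn about z gives the same grasp; the last joint's range is limited). The gripper opens to 85 mm and grips with 20 to 120 N. Pads are 22 mm wide; open, the fingers measure 114 mm over their backs; the gripper's body (76 mm by 85 mm) begins 54 mm behind the grasp point. The pads swing forward as they close: fully open they stand 13 mm farther back than shut.
Start: joints at [1.001, 0.245, 1.558, -0, 1.339, -0.174], TCP at [250.603, 599.76, 239.29] pointing down, gripper open.
Joint ranges: [-3.13, 3.13], [-1.02, 2.26], [0.13, 2.54], [-0.95, 4.09], [0.21, 2.88], [-2.74, 2.74]. Speed limits (rad/s): [2.57, 2.57, 3.14, 3.14, 3.14, 3.14].

INTERFACE

Orientations are given as a rotation vector (axis times angle).
In Python, from rig import * gives the robot as it stands.
- The arm moves only by the tool servo_tool, never from a script. Its argument "moves" is one flat list of numbers, 6 for each row, row after row: the shift along the tool's x, y, z in units of 0.05 m (1.0 is 0.05 m), then the turn, a rotation vector about the tool's x, y, z in units of 45 degrees (1.0 is 45 degrees). A call has 1 to 20 rows; each row shifts and turns the commanded pose from where the row before left it, along the tool's axes as they then stand; what a row does not reach is not made up. A row lasts 1/10 s, in which the tool goes at most 50 mm and 8.59 degrees, less where a joint would pass 70% of its speed; a pose out of reach is approached as far as the arm can. A call with a number of a shift or a turn outside -1 to 1 is refused whole. A call with a gripper value outside its range is refused whole. "grip" is the opening, from -1 (shut) to 1 (fully open), set as the call begins (left out, the last holds). The fingers move at their own pace and stop on an object; "grip_force" is the grip in N (left out, the last holds). Time passes only in rows, so rows that do not move let the fingers close. It gives the time, the measured TCP pose, the force, the opening and the grip force at its end, in the units of the state.
- observe(): the state, without advancing time (a new reading comes with each control period).
- read_camera(name): name is "scene" or "side" or "wrist"; returns the picture (420x560x3 uint8, red, green, blue); there is no depth.
- camera_params(name): a dict with "camera_matrix" (3x3 intrinsics, pixels), "extrinsics" (4x4, takes a point from camera to world coordinates). Camera axes: x right, y up, looking along -z (the intrinsics and any distortion apply to the point x, -y, -z); pixel columns grow to the right and rows downward; lengths in mm; the calibration is good to about 2 mm. The wrist camera is an equidistant fisheye: a pixel r from the principal point sees the ray r / f radians off the axis. A picture is of the moment at which its call begins: read the wrist's pose just before it. camera_params takes no time and is no camera call; for the wrist camera it gives the pose at the moment of the call.
- sign_off(): hands the job in; it is judged then, once.
The state is a dict: "t": time; "joint_pos": joint angles; "joint_vel": joint speeds; "joint_torque": joint torques, N m; "position": TCP position; "ee_rot": TCP orientation; "wrist_force": force on the tool from outside, world axes, zero at the start; "ft_torque": the same for the moment, N m; "opening": finger opening in mm; "grip_force": force on a finger pad.
Only numpy, scipy, OpenCV 4.12 (cv2) and the standard library are available. Lean on these libraries where they do the work, as an engineer would, in place of code of your own. Each camera call takes 0.05 s, during which the arm holds its last target. There are 200 camera calls.

TASK

One of the three rubber-cored feet on the round machine base plate has gone soft: take the pin tester off its wooden block and push its sprung pin squarely into the feet, about 10 N until the skirt sits flat on the foot's rim and never above 25 N, holding it there a moment each time, to find the one whose rubber gives far more. Leave the tester standing upright and free on that soft foot, centred, as a marker for the fitter, and do not knock the things lying about.

Things in the scene. Friction and masses are not known exactly. Their poses are not given: they have to be found in the camera images.
- tester_grip (a point): Centre of the pin tester's black round handle, the part to grasp from above: 32 mm diameter, 75 mm tall; on the tool's axis, 85 mm above the flat underside of its skirt, 35 mm below its top. z is the tool's axis, up.
- pin (a joint): How far the tester's pin is pushed up into it, m: 0 free, at most 0.014; spring 800 N/m. A brass ring on the neck rides with it. With the skirt flat on a foot it reads about 0.010 on a firm foot and about 0.005 on the soft one.
- soft_core (a joint): How far the rubber core of the soft foot, whichever of the three that is, is pushed in, m: 0 untouched. Spring about 500 N/m (the two firm ones 5000 N/m): with the tester's skirt flat on the rim it reads about 0.007, and the skirt then meets the rim at about 3.7 N of push (8 N on a firm foot).
- foot_1 (a point): Centre of the top face of one foot on the base plate. Each foot is a steel cup of 68 mm outer diameter whose flat rim surrounds a black rubber core of 31 mm diameter, flush with it; top 28 mm above the plate. The three look alike and stand 113 mm apart in a triangle. The core sinks as a whole; the rim is rigid.
- foot_2 (a point): The same for the second foot.
- foot_3 (a point): The same for the third foot.
- plate: Round grey base plate fixed to the bench, 224 mm diameter, carrying the three feet. It stands on shims, so its height varies: its top face lies 12 to 18 mm above the bench. Origin on its axis, 12 mm below its top face and 40 mm below the feet's tops.
- rest: Wooden rest block fixed to the bench, 85 x 85 x 30 mm, with a 28 mm hole through its centre into which the tester's pin hangs. Origin at the centre of its underside.
- carton: Bystander: closed cardboard box 110 x 80 x 60 mm. Origin at the centre of its underside.
- tin: Bystander: tin of 80 mm diameter, 100 mm tall. Origin at the centre of its underside.
- tape: Bystander: cardboard roll core, ring of 90 mm outer diameter, 45 mm tall. Origin at the centre of its underside.
- tester: The pin tester, upright, 0.6 kg, 120 mm tall; origin on its axis at the skirt's underside. Steel skirt 52 mm wide, 8 mm thick, then a 22 mm neck, 37 mm long, then the handle. An 8 mm pin stands out 12 mm below the skirt. It starts skirt down on the wooden block. On the soft foot its weight alone brings the skirt onto the rim; on a firm one the pin holds it up and it topples if let go.
Mind the look-alikes: they are no part of the job. Of the things like the tester, leave any that is green; of the rest the smaller one is meant.

How it is judged (in metres and radians):
On the way, in this order (a step that is already met when the one before it is completed fails the run):
1. the tester is lifted off its block in the gripper (height (world z) of tester_grip above 0.135 m and contact force between the fingers and tester above 1 N), for 0.1 s.
2. held in the gripper, the tester is pushed into the soft foot until its skirt bears on the rim: core in by more than 5.5 mm, skirt on rim with 4 to 14 N (a push of about 8 to 18 N), for 0.5 s (value of joint soft_core above 0.0055 m and contact force between tester and plate between 4 and 14 N and contact force between the fingers and tester above 1 N and angle between tester_grip's own z axis and vertical below 0.12 rad and (horizontal distance between tester_grip and foot_1 below 0.012 m or horizontal distance between tester_grip and foot_2 below 0.012 m or horizontal distance between tester_grip and foot_3 below 0.012 m)), for 0.5 s.
At the end, for the whole second after the job is handed in: The tester stands released, upright within 0.08 rad and at rest on the soft foot, its axis within 10 mm of the foot's centre, its skirt down on the rim (handle centre 125 mm above the plate's origin within 4 mm), the soft core pushed in 5 to 9.5 mm by the tester's weight (value of joint soft_core between 0.005 and 0.0095 m and angle between tester_grip's own z axis and vertical below 0.08 rad and (horizontal distance between tester_grip and foot_1 below 0.01 m or horizontal distance between tester_grip and foot_2 below 0.01 m or horizontal distance between tester_grip and foot_3 below 0.01 m) and z of tester_grip in the frame of plate between 0.121 and 0.129 m and linear speed of tester below 0.02 m/s and contact force between the fingers and tester below 0.1 N); the robot touches nothing.
It fails at once if the tester's skirt bears on a foot's rim with more than 21.5 N (about 25 N of push on the soft foot) (contact force between tester and plate above 21.5 N).
It fails at once if the tester is tipped more than 0.6 rad (angle between tester_grip's own z axis and vertical above 0.6 rad).
It fails at once if the carton is moved more than 20 mm (distance of carton from where it was at the start of the episode above 0.02 m).
It fails at once if the tin is moved more than 20 mm (distance of tin from where it was at the start of the episode above 0.02 m).
It fails at once if the tape is moved more than 20 mm (distance of tape from where it was at the start of the episode above 0.02 m).
It also fails if it takes over 67 s, if anything falls off the work surface, if the arm or the gripper's body presses on something with over 40 N, if the wrist force passes 120 N, or if a joint passes its speed limit or range.

## Working session

There is one attempt and no reset: what is moved stays moved. The work goes in short steps, Python scripts to look and compute and a tool call to move; the robot and the scene stay as the last step left them, time stands still between calls to the robot, and variables do not carry over. Pictures are saved under pics/ and viewed, at most 10 in all, crops included, and the job is handed in when it is done.

Besides the shell and the picture viewer there is one more tool, called as name(argument=value, ...) on one line, values as JSON. servo_tool: Moves the arm, as the interface text tells. Its arguments: {"type":"object","properties":{"moves":{"type":"array"},"grip":{"type":"number"},"grip_force":{"type":"number"}},"required":["moves"]}

```bash
mkdir -p pics; cat > h.py <<'E'
from rig import *
import numpy as np, cv2
def P(n):
    p=camera_params(n); return np.array(p["camera_matrix"]),np.array(p["extrinsics"])
def ray(n,u,v,KE=None):
    K,E=KE or P(n)
    x=(u-K[0,2])/K[0,0]; y=(v-K[1,2])/K[1,1]
    if n=="wrist":
        r=np.hypot(x,y); s=np.sin(r)/max(r,1e-9); d=np.array([x*s,-y*s,-np.cos(r)])
    else: d=np.array([x,-y,-1.])
    d=E[:3,:3]@d; return E[:3,3],d/np.linalg.norm(d)
def onz(n,u,v,z,KE=None):
    o,d=ray(n,u,v,KE); return o+d*(z-o[2])/d[2]
def proj(n,p,KE=None):
    K,E=KE or P(n)
    c=E[:3,:3].T@(np.array(p,float)-E[:3,3]); x,y,z=c[0],-c[1],-c[2]
    if n=="wrist":
        r=np.hypot(x,y); t=np.arctan2(r,z); s=t/max(r,1e-9); x,y=x*s,y*s
    else: x,y=x/z,y/z
    return np.array([K[0,0]*x+K[0,2],K[1,1]*y+K[1,2]])
def tri(n1,a,n2,b):
    o1,d1=ray(n1,*a); o2,d2=ray(n2,*b)
    s=np.linalg.lstsq(np.c_[d1,-d2],o2-o1,rcond=None)[0]
    p,q=o1+s[0]*d1,o2+s[1]*d2; return (p+q)/2,np.linalg.norm(p-q)
def snap(n,f):
    im=read_camera(n); cv2.imwrite("pics/"+f,cv2.cvtColor(im,cv2.COLOR_RGB2BGR)); return im
E
python3 - <<'E'
from h import *
print(observe()); 
for n in("scene","side","wrist"): snap(n,n+"0.png"); print(n,P(n))
E
```

```text
{'t': 0.0, 'joint_pos': array([ 1.00092785e+00,  2.45794285e-01,  1.55906801e+00,  4.49603988e-06,
        1.33866986e+00, -1.74131971e-01]), 'joint_vel': array([ 8.54949251e-04,  5.06626562e-05, -2.04364306e-03, -3.56319308e-04,
        2.23572625e-04,  7.70946634e-04]), 'joint_torque': array([-3.18787979e-04, -4.29501700e+01, -3.26136374e+01, -8.04919455e-05,
        5.24078845e-03, -2.76301691e-06]), 'position': array([250.27446984, 599.28152965, 238.16392669]), 'ee_rot': array([-6.17435076e-01, -3.07959668e+00,  2.83505129e-03]), 'wrist_force': array([ 0.12112676, -0.12872478,  0.71213752]), 'ft_torque': array([-0.03547196, -0.03348545, -0.00018939]), 'grip_force': 0.0, 'opening': 85.27072947187234}
scene (array([[412.81525382,   0.        , 278.38363836],
       [  0.        , 412.81525382, 214.6786056 ],
       [  0.        ,   0.        ,   1.        ]]), array([[ 5.10926113e-01, -5.64463418e-01,  6.48332906e-01,
         1.32308661e+03],
       [ 8.59462303e-01,  3.20774464e-01, -3.98030519e-01,
        -4.87640271e+02],
       [ 1.67050267e-02,  7.60581878e-01,  6.49027079e-
[... 423 characters left out ...]
       -6.39652312e+02],
       [ 1.55560044e-02,  7.40039427e-01,  6.72383564e-01,
         8.63937372e+02],
       [ 0.00000000e+00,  0.00000000e+00,  0.00000000e+00,
         1.00000000e+00]]))
wrist (array([[325.1922621 ,   0.        , 278.11677844],
       [  0.        , 325.1922621 , 203.26044639],
       [  0.        ,   0.        ,   1.        ]]), array([[ 3.85558831e-01, -8.90493959e-01, -2.41588277e-01,
         1.89795376e+02],
       [ 9.22681676e-01,  3.71623044e-01,  1.02736745e-01,
         6.25934797e+02],
       [-1.70667975e-03, -2.62520136e-01,  9.64925005e-01,
         3.72777953e+02],
       [ 0.00000000e+00,  0.00000000e+00,  0.00000000e+00,
         1.00000000e+00]]))
```

View pics/scene0.png

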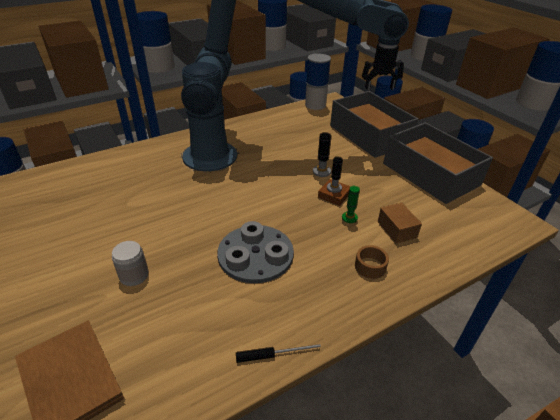

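View pics/side0.png

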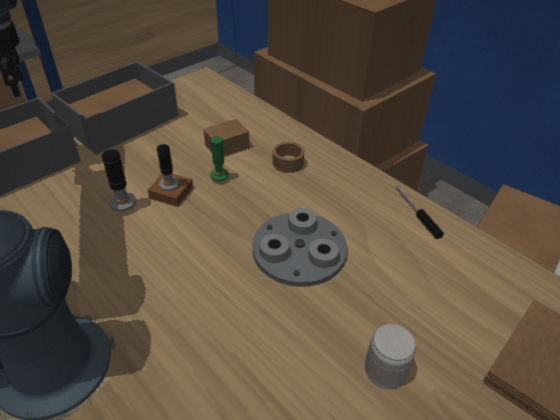

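Scene: the plate is at (256,250), with feet at (252,230), (277,248) and (237,255). There are three tester-like things: a tall black one at (324,152), a small black one on a wooden block at (337,174), and a green one at (352,204). I rule out the green one; of the two black ones, the smaller one, on the block at (337,174), fits. In the side view they are at (116,180), (166,167) and (218,160). I'll check this with an enlarged crop and measure.

```bash
python3 - <<'E'
from h import *
A=cv2.imread("pics/scene0.png");B=cv2.imread("pics/side0.png")
c=np.hstack([cv2.resize(A[120:230,300:380],(400,550),interpolation=2),cv2.resize(B[130:240,95:175],(400,550),interpolation=2)])
cv2.imwrite("pics/crop0.png",c)
def blobs(I,x0,y0,x1,y1,th):
    g=I[y0:y1,x0:x1].max(2); m=(g<th).astype('uint8')
    n,l,s,ct=cv2.connectedComponentsWithStats(m)
    return [(np.round(ct[i]+[x0,y0],1).tolist(),s[i].tolist()) for i in range(1,n) if s[i][4]>15]
print("sc feet",blobs(A,215,220,300,275,45)); print("sd feet",blobs(B,250,205,350,285,45))
print("sc tst",blobs(A,315,125,348,190,45)); print("sd tst",blobs(B,100,140,180,200,45))
for n,pts,in((("scene"),[(252,229),(277,247),(237,254)]),("side",[(303,218),(323,250),(274,244)])):
    for q in pts: print(n,q,onz(n,*q,43))
E
```

```text
sc feet [([251.5, 228.4], [32, 6, 10, 6, 46]), ([258.7, 237.7], [38, 12, 11, 11, 42]), ([276.2, 248.2], [57, 25, 10, 7, 56]), ([255.2, 249.6], [37, 26, 8, 7, 36]), ([236.9, 253.7], [17, 30, 11, 8, 60]), ([267.2, 257.4], [50, 33, 7, 9, 20]), ([284.5, 258.6], [66, 34, 7, 10, 33]), ([243.6, 265.0], [20, 39, 15, 12, 56]), ([285.1, 269.2], [63, 41, 14, 14, 35]), ([224.8, 269.9], [4, 43, 13, 12, 24]), ([228.7, 264.8], [11, 42, 8, 8, 18])]
sd feet [([302.3, 216.6], [47, 8, 11, 8, 68]), ([274.1, 243.5], [19, 35, 12, 8, 78]), ([323.6, 248.5], [68, 40, 12, 8, 81])]
sc tst [([341.3, 129.0], [16, 0, 17, 13, 124]), ([323.7, 147.7], [3, 8, 13, 34, 319]), ([336.4, 168.2], [16, 32, 12, 25, 207])]
sd tst [([107.8, 143.3], [0, 0, 23, 11, 136]), ([164.6, 159.4], [58, 5, 14, 30, 321]), ([113.9, 169.5], [2, 10, 24, 41, 656])]
scene (252, 229) [503.73148573 -76.3889261   43.        ]
scene (277, 247) [606.60542707 -50.03580634  43.        ]
scene (237, 254) [ 574.70787247 -161.63133476   43.        ]
side (303, 218) [609.65202983 -59.3025089   43.        ]
side (323, 250) [ 570.2642364  -163.43169993   43.        ]
side (274, 244) [499.76279508 -76.52500485  43.        ]
```

View pics/crop0.png

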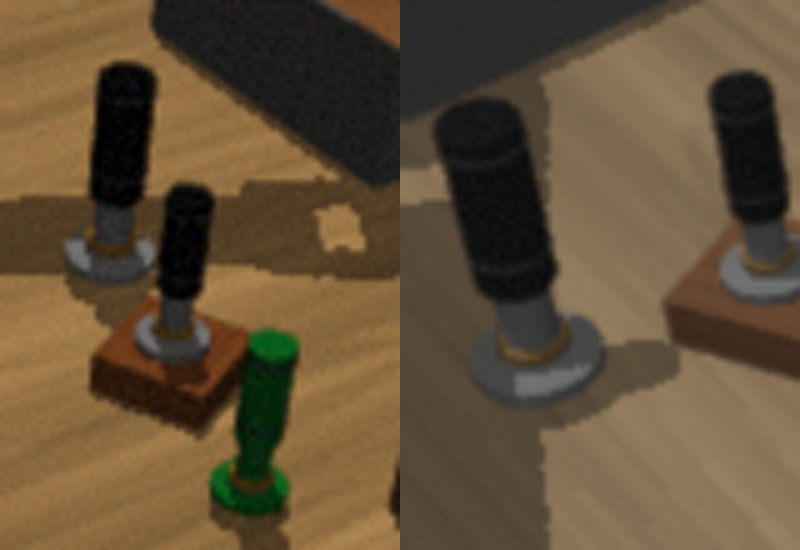

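The crop confirms it: the smaller black tester stands on the wooden block, with its handle at scene (336,168) and side (165,159). The taller black one stands on the bare bench.

```bash
python3 - <<'E'
from h import *
print("tester",tri("scene",(336.4,168.2),"side",(164.6,159.4)))
print("tall",tri("scene",(323.7,147.7),"side",(113.9,169.5)))
print("green",tri("scene",(352.5,202),"side",(218,160)))
F=[]
for a,b in(((251.5,228.4),(274.1,243.5)),((276.2,248.2),(302.3,216.6)),((236.9,253.7),(323.6,248.5))):
    r=tri("scene",a,"side",b);F.append(r[0]);print("foot",r)
print([np.linalg.norm(F[i][:2]-F[i-1][:2]) for i in range(3)])
print("block corners",[onz("scene",*q,30)[:2] for q in((319,190),(330.5,181),(350,187),(341,197))])
for n,q in(("tin",(129,249)),):print(n,onz("scene",*q,100))
print("tape",onz("scene",372,256,45),"carton",onz("scene",399,215,60))
from scipy.spatial.transform import Rotation as R
print(R.from_rotvec(observe()["ee_rot"]).as_matrix())
E
```

```text
tester (array([444.73053729, 273.99795974, 111.30843792]), np.float64(0.42993522549348046))
tall (array([325.37061305, 307.90787105, 118.62501164]), np.float64(4.340961682731351))
green (array([578.56530924, 238.33873871,  69.08573907]), np.float64(10.594903900408172))
foot (array([500.69960009, -76.17883726,  43.30410576]), np.float64(0.7461949520679683))
foot (array([610.86250143, -55.3856797 ,  44.31230103]), np.float64(0.4082770896328479))
foot (array([ 574.11120205, -161.5874907 ,   43.67691561]), np.float64(0.058256360462544225))
[np.float64(112.6228279944731), np.float64(112.10807390597577), np.float64(112.38097110900345)]
block corners [array([429.7900717 , 221.79660746]), array([406.55695771, 287.48888483]), array([468.6098314 , 325.50639775]), array([498.27368597, 263.87488546])]
tin [ 468.1349223  -422.01862171  100.        ]
tape [771.46550342 162.32983213  45.        ] carton [688.13832136 338.68914019  60.        ]
[[-9.22674109e-01  3.85579751e-01 -8.62726686e-04]
 [ 3.85580610e-01  9.22673206e-01 -1.32224778e-03]
 [ 2.86182826e-04 -1.55265448e-03 -9.99998754e-01]]
```

servo_tool(moves=[-0.4, -0.3, 0, 0, 0, 0, -0.45, -0.33, 0, 0, 0, 0, -0.45, -0.33, 0, 0, 0, 0, -0.45, -0.33, 0, 0, 0, 0, -0.45, -0.33, 0, 0, 0, 0, -0.45, -0.33, 0, 0, 0, 0, -0.45, -0.33, 0, 0, 0, 0, -0.45, -0.33, 0, 0, 0, 0, -0.45, -0.33, 0, 0, 0, 0, -0.45, -0.33, 0, 0, 0, 0, -0.45, -0.33, 0, 0, 0, 0, -0.45, -0.33, 0, 0, 0, 0, -0.45, -0.33, 0, 0, 0, 0, -0.3, -0.24, 0, 0, 0, 0, 0, 0, 0, 0, 0, 0, 0, 0, 0, 0, 0, 0], grip=1)

```text
t: 1.75
position: [445.1, 274.6, 239.1]
ee_rot: [-0.619, -3.079, -0.0]
wrist_force: [-0.1, -0.3, 0.2]
opening: 85.3
grip_force: 0.0
```

```bash
python3 - <<'E'
from h import *
o=observe(); KE=P("wrist"); im=snap("wrist","w1.png")
print(o["t"],o["position"],o["ee_rot"],o["wrist_force"],o["opening"])
for p in((444.7,274,150),(444.7,274,30),(430,222,30)): print(p,proj("wrist",p,KE))
try: print(tcp_to_tips)
except Exception as e: print(e)
E
```

```text
1.75 [445.08719503 274.55792764 239.0632147 ] [-6.18706413e-01 -3.07943563e+00 -9.63955292e-05] [-0.12287092 -0.25142715  0.21562419] 85.34474227988609
(444.7, 274, 150) [275.95629702 210.29425325]
(444.7, 274, 30) [276.7066363  178.66836091]
(430, 222, 30) [227.40466482 184.75572332]
8.0
```

View pics/w1.png

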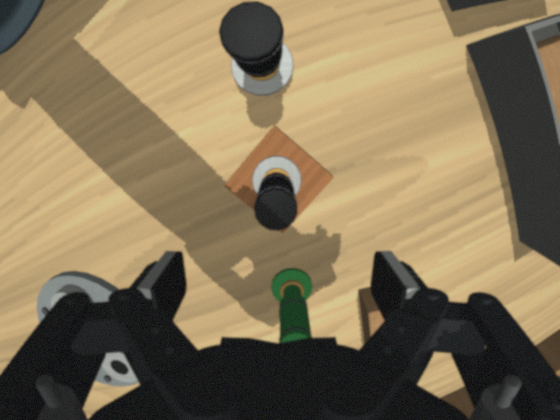

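The handle top is at (276,208), against (276,210) predicted, and the skirt is at (277,178), so the position is right. I'll descend and grip.

servo_tool(moves=[0, 0, 0.3, 0, 0, 0, 0, 0, 0.4, 0, 0, 0, 0, 0, 0.4, 0, 0, 0, 0, 0, 0.4, 0, 0, 0, 0, 0, 0.4, 0, 0, 0, 0, 0, 0.4, 0, 0, 0, 0, 0, 0.25, 0, 0, 0, 0, 0, 0.12, 0, 0, 0, 0, 0, 0, 0, 0, 0, 0, 0, 0, 0, 0, 0], grip=1)

```text
t: 2.8
position: [445.7, 274.9, 106.4]
ee_rot: [0.617, 3.079, 0.001]
wrist_force: [0.3, 0.5, -0.0]
opening: 85.7
grip_force: 0.0
```

servo_tool(moves=[0, 0, 0, 0, 0, 0, 0, 0, 0, 0, 0, 0, 0, 0, 0, 0, 0, 0, 0, 0, 0, 0, 0, 0, 0, 0, 0, 0, 0, 0, 0, 0, 0, 0, 0, 0, 0, 0, 0, 0, 0, 0, 0, 0, 0, 0, 0, 0], grip=-1, grip_force=60)

```text
t: 3.6
position: [445.4, 274.1, 106.3]
ee_rot: [-0.617, -3.08, 0.002]
wrist_force: [-2.1, -4.5, 5.4]
opening: 30.4
grip_force: 58.9
```

servo_tool(moves=[0, 0, -0.1, 0, 0, 0, 0, 0, -0.2, 0, 0, 0, 0, 0, -0.3, 0, 0, 0, 0, 0, -0.4, 0, 0, 0, 0, 0, -0.4, 0, 0, 0, 0, 0, -0.4, 0, 0, 0, 0, 0, -0.3, 0, 0, 0, 0, 0, 0, 0, 0, 0, 0, 0, 0, 0, 0, 0, 0, 0, 0, 0, 0, 0])

```text
t: 4.6
position: [444.4, 274.3, 209.3]
ee_rot: [-0.617, -3.078, 0.002]
wrist_force: [-1.2, -0.2, -7.4]
opening: 30.8
grip_force: 60.1
```

```bash
python3 - <<'E'
from h import *
o=observe();print(o["t"],o["position"],o["wrist_force"],o["ft_torque"],o["grip_force"])
A=snap("scene","s2.png");B=snap("side","d2.png")
# expected tester axis
p=o["position"]
for dz in(35+9,-76):print(dz,[proj(n,p+[0,0,dz]) for n in("scene","side")])
a=proj("scene",p);b=proj("side",p)
def cr(I,c): 
    x,y=np.int32(c);x=np.clip(x,50,509);y=np.clip(y,50,369);return cv2.resize(I[y-50:y+50,x-50:x+50],(400,400),interpolation=2)
cv2.imwrite("pics/c2.png",np.hstack([cr(A,a),cr(B,b)])[...,::-1])
from scipy.spatial.transform import Rotation as R
M=R.from_rotvec(o["ee_rot"]).as_matrix()
for f in((500.7,-76.2),(610.9,-55.4),(574.1,-161.6)):
    d=np.r_[f,p[2]]-p; print(f,M.T@d/50)
E
```

```text
4.6 [444.40292103 274.26718604 209.34839198] [-1.21749846 -0.22449589 -7.35330463] [ 0.06181572 -0.00175159 -0.00785062] 60.129897594451904
44 [array([341.38735875, 129.88576976]), array([156.12800182, 110.4284288 ])]
-76 [array([337.16527921, 162.48865101]), array([163.26588198, 152.36867086])]
(500.7, -76.2) [-3.74141880e+00 -6.03327605e+00  3.04668961e-03]
(610.9, -55.4) [-5.61461119e+00 -4.79966922e+00 -2.99363068e-03]
(574.1, -161.6) [-5.75445223e+00 -7.04321614e+00  7.09101116e-04]
```

View pics/c2.png

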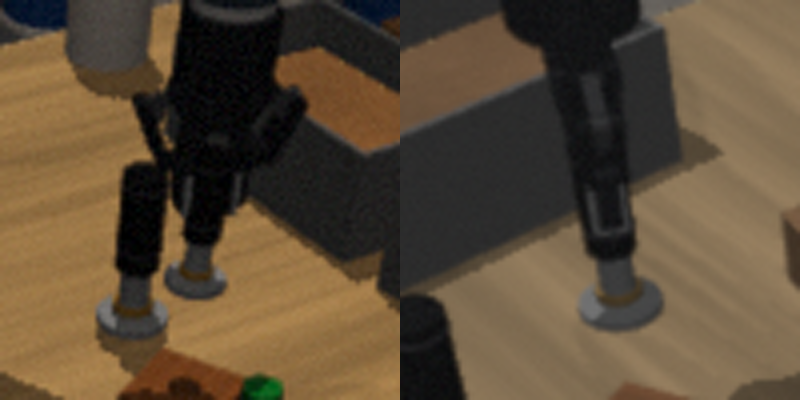

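servo_tool(moves=[-0.15, -0.22, 0, 0, 0, 0, -0.265, -0.43, 0, 0, 0, 0, -0.265, -0.43, 0, 0, 0, 0, -0.265, -0.43, 0, 0, 0, 0, -0.265, -0.43, 0, 0, 0, 0, -0.265, -0.43, 0, 0, 0, 0, -0.265, -0.43, 0, 0, 0, 0, -0.265, -0.43, 0, 0, 0, 0, -0.265, -0.43, 0, 0, 0, 0, -0.265, -0.43, 0, 0, 0, 0, -0.265, -0.43, 0.1, 0, 0, 0, -0.265, -0.43, 0.2, 0, 0, 0, -0.265, -0.43, 0.2, 0, 0, 0, -0.265, -0.43, 0.3, 0, 0, 0, -0.15, -0.22, 0.3, 0, 0, 0, 0, 0, 0.2, 0, 0, 0, 0, 0, 0, 0, 0, 0, 0, 0, 0, 0, 0, 0, 0, 0, 0, 0, 0, 0])

```text
t: 6.6
position: [502.3, -75.4, 146.7]
ee_rot: [0.616, 3.079, -0.0]
wrist_force: [0.2, -0.1, -7.0]
opening: 31.0
grip_force: 60.5
```

```bash
python3 - <<'E'
from h import *
o=observe();p=o["position"];print(o["t"],p,o["ee_rot"],o["wrist_force"],o["ft_torque"])
A=snap("scene","s3.png");B=snap("side","d3.png");W=snap("wrist","w3.png")
a=proj("scene",p-[0,0,76]);b=proj("side",p-[0,0,76]);print(a,b)
def cr(I,c): 
    x,y=np.int32(c);return cv2.resize(I[y-50:y+50,x-50:x+50],(400,400),interpolation=2)
cv2.imwrite("pics/c3.png",np.hstack([cr(A,a),cr(B,b)])[...,::-1])
E
```

```text
6.6 [502.25521394 -75.43855624 146.66161118] [ 6.15784828e-01  3.07912131e+00 -3.44297650e-04] [ 0.20606683 -0.12325521 -6.96194934] [0.05851911 0.0465601  0.00120478]
[251.81847256 221.70406088] [274.66248488 234.74807293]
```

View pics/c3.png

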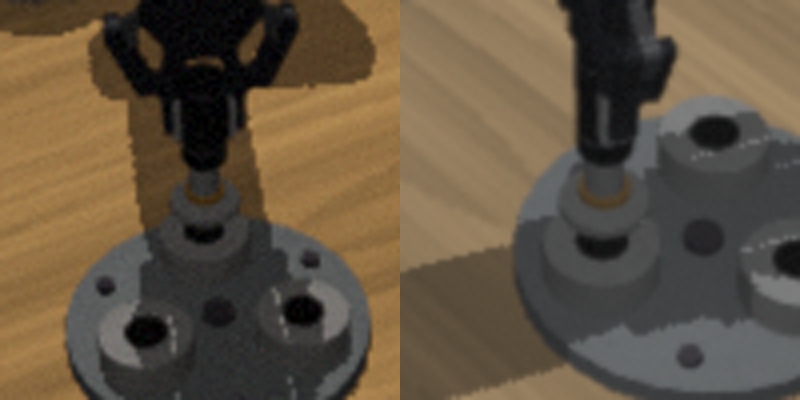

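The skirt is centred over the first foot in both views. I'll press gently.

servo_tool(moves=[0, 0, 0.1, 0, 0, 0, 0, 0, 0.1, 0, 0, 0, 0, 0, 0.06, 0, 0, 0, 0, 0, 0.06, 0, 0, 0, 0, 0, 0.05, 0, 0, 0, 0, 0, 0.05, 0, 0, 0, 0, 0, 0, 0, 0, 0, 0, 0, 0, 0, 0, 0])

```text
t: 7.55
position: [501.8, -75.8, 124.9]
ee_rot: [-0.618, -3.08, -0.0]
wrist_force: [-0.7, 1.4, -3.5]
opening: 31.5
grip_force: 60.8
```

servo_tool(moves=[0, 0, 0.03, 0, 0, 0, 0, 0, 0.03, 0, 0, 0, 0, 0, 0, 0, 0, 0, 0, 0, 0, 0, 0, 0])

```text
t: 7.95
position: [501.9, -75.9, 121.9]
ee_rot: [0.618, 3.08, -0.0]
wrist_force: [-0.8, 1.6, -3.7]
opening: 30.8
grip_force: 60.8
```

servo_tool(moves=[0, 0, 0.02, 0, 0, 0, 0, 0, 0, 0, 0, 0, 0, 0, 0, 0, 0, 0])

```text
t: 8.25
position: [502.0, -75.9, 121.2]
ee_rot: [0.617, 3.08, -0.0]
wrist_force: [-2.4, 0.4, 0.4]
opening: 30.6
grip_force: 61.4
```

```bash
python3 - <<'E'
from h import *
o=observe();p=o["position"];print(o["t"],p,o["wrist_force"],o["ft_torque"])
A=snap("scene","s4.png");B=snap("side","d4.png")
a=proj("scene",p-[0,0,60]);b=proj("side",p-[0,0,60])
def cr(I,c): 
    x,y=np.int32(c);return cv2.resize(I[y-25:y+25,x-25:x+25],(400,400),interpolation=2)
cv2.imwrite("pics/c4.png",np.hstack([cr(A,a),cr(B,b)])[...,::-1])
print(observe()["wrist_force"])
E
```

```text
8.25 [502.03541421 -75.93687163 121.1669129 ] [-2.35109737  0.44831322  0.40984852] [0.17803415 0.48731246 0.0083112 ]
[-2.17136641  1.30159775 -0.00985901]
```

servo_tool(moves=[0, 0, 0.02, 0, 0, 0, 0, 0, 0, 0, 0, 0, 0, 0, 0, 0, 0, 0])

```text
t: 8.65
position: [502.3, -76.1, 121.1]
ee_rot: [0.617, 3.08, -0.001]
wrist_force: [-4.7, 1.9, 6.8]
opening: 30.7
grip_force: 62.1
```

servo_tool(moves=[0, 0, 0, 0, 0, 0, 0, 0, 0, 0, 0, 0, 0, 0, 0, 0, 0, 0, 0, 0, 0, 0, 0, 0, 0, 0, 0, 0, 0, 0, 0, 0, 0, 0, 0, 0, 0, 0, 0, 0, 0, 0, 0, 0, 0, 0, 0, 0])

```text
t: 9.45
position: [502.3, -76.1, 121.1]
ee_rot: [0.617, 3.08, -0.001]
wrist_force: [-4.3, 1.4, 6.8]
opening: 31.0
grip_force: 62.1
```

```bash
python3 - <<'E'
from h import *
o=observe();p=o["position"];print(o["t"],p,o["wrist_force"],o["ft_torque"])
A=snap("scene","s5.png");B=snap("side","d5.png");C=cv2.imread("pics/d3.png")[...,::-1]
def cr(I,z): 
    x,y=np.int32(proj("side",[p[0],p[1],z]));return cv2.resize(I[y-25:y+25,x-25:x+25],(400,400),interpolation=2)
cv2.imwrite("pics/c5.png",np.hstack([cr(C,90),cr(B,65)])[...,::-1])
E
```

```text
9.45 [502.3038099  -76.08561012 121.10389066] [-4.26535367  1.44938481  6.76249985] [0.34428941 0.99068899 0.02664476]
```

View pics/c5.png

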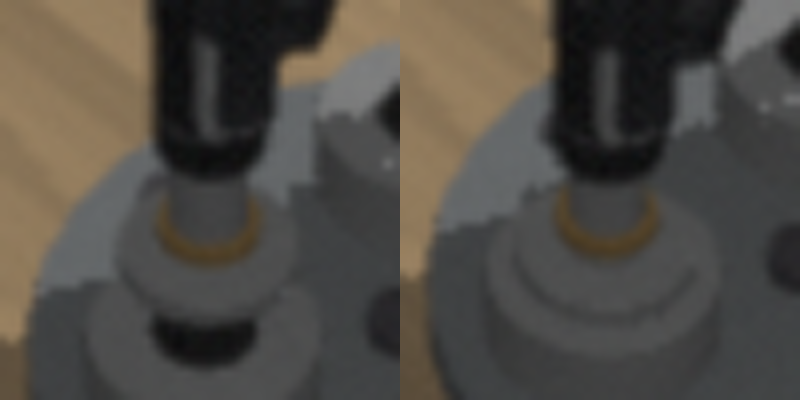

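The skirt is flat on the rim at about 13.7 N of push. The ring rose only about 7 zoomed px (about 3–5 mm), and the rim was met at about 3.5 N, so this foot looks soft. I'll compare it with the neighbouring foot.

servo_tool(moves=[0, 0, -0.1, 0, 0, 0, 0, 0, -0.2, 0, 0, 0, 0, 0, -0.3, 0, 0, 0, -0.1, 0.06, 0, 0, 0, 0, -0.25, 0.16, 0, 0, 0, 0, -0.3, 0.2, 0, 0, 0, 0, -0.3, 0.2, 0, 0, 0, 0, -0.3, 0.2, 0, 0, 0, 0, -0.25, 0.17, 0, 0, 0, 0, -0.25, 0.16, 0, 0, 0, 0, -0.12, 0.08, 0, 0, 0, 0, 0, 0, 0, 0, 0, 0, 0, 0, 0, 0, 0, 0, 0, 0, 0, 0, 0, 0])

```text
t: 10.95
position: [611.1, -55.1, 149.4]
ee_rot: [-0.618, -3.079, 0.0]
wrist_force: [-0.3, -0.7, -7.1]
opening: 30.7
grip_force: 60.6
```

servo_tool(moves=[0, 0, 0.1, 0, 0, 0, 0, 0, 0.1, 0, 0, 0, 0, 0, 0.1, 0, 0, 0, 0, 0, 0.1, 0, 0, 0, 0, 0, 0.06, 0, 0, 0, 0, 0, 0, 0, 0, 0, 0, 0, 0, 0, 0, 0, 0, 0, 0, 0, 0, 0])

```text
t: 11.75
position: [611.9, -55.2, 127.3]
ee_rot: [0.617, 3.08, -0.0]
wrist_force: [-1.7, -1.1, -2.2]
opening: 30.8
grip_force: 61.0
```

servo_tool(moves=[0, 0, 0.04, 0, 0, 0, 0, 0, 0.02, 0, 0, 0, 0, 0, 0, 0, 0, 0, 0, 0, 0, 0, 0, 0, 0, 0, 0, 0, 0, 0])

```text
t: 12.25
position: [611.9, -55.2, 124.0]
ee_rot: [0.618, 3.08, -0.0]
wrist_force: [-2.5, -0.4, -0.8]
opening: 30.9
grip_force: 61.3
```

This foot is firm: 6.3 N at 124.0 mm, while the first gave only 3.3 N at 121.9 mm. I'll go back to the first foot.

servo_tool(moves=[0, 0, -0.1, 0, 0, 0, 0, 0, -0.2, 0, 0, 0, 0, 0, -0.26, 0, 0, 0, 0.1, -0.06, 0, 0, 0, 0, 0.26, -0.17, 0, 0, 0, 0, 0.3, -0.2, 0, 0, 0, 0, 0.3, -0.2, 0, 0, 0, 0, 0.3, -0.2, 0, 0, 0, 0, 0.25, -0.17, 0, 0, 0, 0, 0.25, -0.16, 0, 0, 0, 0, 0.12, -0.08, 0, 0, 0, 0, 0, 0, 0, 0, 0, 0, 0, 0, 0, 0, 0, 0, 0, 0, 0, 0, 0, 0])

```text
t: 13.65
position: [501.8, -76.1, 152.0]
ee_rot: [0.617, 3.08, 0.0]
wrist_force: [0.6, -1.3, -6.9]
opening: 31.3
grip_force: 60.7
```

servo_tool(moves=[0, 0, 0.1, 0, 0, 0, 0, 0, 0.15, 0, 0, 0, 0, 0, 0.12, 0, 0, 0, 0, 0, 0.08, 0, 0, 0, 0, 0, 0.04, 0, 0, 0, 0, 0, 0.04, 0, 0, 0, 0, 0, 0, 0, 0, 0, 0, 0, 0, 0, 0, 0])

```text
t: 14.45
position: [501.2, -76.1, 125.5]
ee_rot: [-0.618, -3.08, -0.0]
wrist_force: [-1.5, -0.1, -3.9]
opening: 30.4
grip_force: 60.7
```

servo_tool(moves=[0, 0, 0.04, 0, 0, 0, 0, 0, 0.03, 0, 0, 0, 0, 0, 0, 0, 0, 0, 0, 0, 0, 0, 0, 0, 0, 0, 0, 0, 0, 0])

```text
t: 14.95
position: [501.2, -76.1, 121.9]
ee_rot: [0.618, 3.08, 0.0]
wrist_force: [-0.8, 1.3, -3.4]
opening: 30.7
grip_force: 60.7
```

servo_tool(moves=[0, 0, 0.02, 0, 0, 0, 0, 0, 0, 0, 0, 0, 0, 0, 0, 0, 0, 0, 0, 0, 0, 0, 0, 0])

```text
t: 15.35
position: [501.4, -76.2, 121.1]
ee_rot: [0.618, 3.08, -0.0]
wrist_force: [-2.7, 0.4, -0.0]
opening: 30.4
grip_force: 61.5
```

servo_tool(moves=[0, 0, 0.015, 0, 0, 0, 0, 0, 0, 0, 0, 0, 0, 0, 0, 0, 0, 0, 0, 0, 0, 0, 0, 0, 0, 0, 0, 0, 0, 0, 0, 0, 0, 0, 0, 0, 0, 0, 0, 0, 0, 0, 0, 0, 0, 0, 0, 0, 0, 0, 0, 0, 0, 0])

```text
t: 16.25
position: [501.6, -76.3, 121.1]
ee_rot: [0.617, 3.08, -0.0]
wrist_force: [-4.7, 1.7, 6.5]
opening: 30.7
grip_force: 62.0
```

servo_tool(moves=[0, 0, -0.02, 0, 0, 0, 0, 0, 0, 0, 0, 0, 0, 0, 0, 0, 0, 0])

```text
t: 16.55
position: [501.3, -76.2, 121.1]
ee_rot: [0.618, 3.08, -0.0]
wrist_force: [-1.1, 0.9, 0.5]
opening: 30.5
grip_force: 61.2
```

servo_tool(moves=[0, 0, 0, 0, 0, 0, 0, 0, 0, 0, 0, 0, 0, 0, 0, 0, 0, 0, 0, 0, 0, 0, 0, 0, 0, 0, 0, 0, 0, 0, 0, 0, 0, 0, 0, 0], grip=-1, grip_force=20)

```text
t: 17.15
position: [501.2, -76.2, 121.1]
ee_rot: [0.618, 3.08, -0.0]
wrist_force: [-1.7, 1.1, 0.9]
opening: 30.5
grip_force: 61.2
```

servo_tool(moves=[0, 0, 0, 0, 0, 0, 0, 0, 0, 0, 0, 0, 0, 0, 0, 0, 0, 0, 0, 0, 0, 0, 0, 0, 0, 0, 0, 0, 0, 0, 0, 0, 0, 0, 0, 0, 0, 0, 0, 0, 0, 0, 0, 0, 0, 0, 0, 0, 0, 0, 0, 0, 0, 0], grip=1)

```text
t: 18.05
position: [501.2, -76.1, 121.0]
ee_rot: [0.618, 3.08, -0.0]
wrist_force: [1.0, -0.3, 1.2]
opening: 85.3
grip_force: 0.0
```

servo_tool(moves=[0, 0, -0.1, 0, 0, 0, 0, 0, -0.2, 0, 0, 0, 0, 0, -0.4, 0, 0, 0, 0, 0, -0.5, 0, 0, 0, 0, 0, -0.5, 0, 0, 0, 0, 0, -0.5, 0, 0, 0, 0, 0, -0.3, 0, 0, 0, 0, 0, 0, 0, 0, 0, 0, 0, 0, 0, 0, 0])

```text
t: 18.95
position: [500.9, -76.0, 245.6]
ee_rot: [-0.618, -3.08, -0.0]
wrist_force: [-0.1, 0.4, -0.9]
opening: 85.0
grip_force: 0.0
```

```bash
python3 - <<'E'
from h import *
o=observe();print(o["t"],o["position"],o["wrist_force"])
A=snap("scene","s6.png");B=snap("side","d6.png")
def cr(I,n): 
    x,y=np.int32(proj(n,[501,-76,90]));return cv2.resize(I[y-40:y+40,x-40:x+40],(400,400),interpolation=2)
cv2.imwrite("pics/c6.png",np.hstack([cr(A,"scene"),cr(B,"side")])[...,::-1])
E
```

```text
18.95 [500.89014674 -75.98659056 245.56886709] [-0.08309766  0.39208306 -0.86912301]
```

View pics/c6.png

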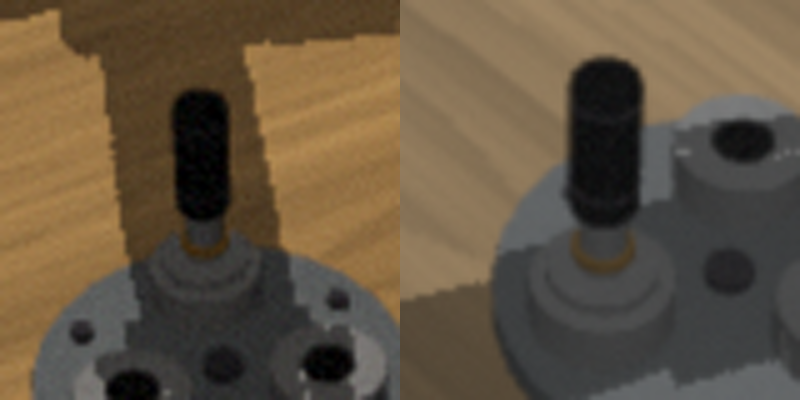

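The tester stands upright and free with its skirt flat, centred on the foot: handle at (205,150) in the scene crop and (605,140) in the side crop. I'm handing the job in.

```bash
python3 -c "
from rig import *
print(sign_off())"
```

```text
the job is handed in; nothing more can be done
None
```

The tester now stands upright and free on the soft foot, at about (501, -76) mm, and the job is handed in; I tested that foot and one firm neighbour for comparison and left the third untested, and sign-off gave no verdict back.

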